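# Puff the hand grinder clean and hold it up tilted for cranking

## Task

Take hold of the hand grinder in its wooden stand, press it down fully against the stop on the stand's sprung puffer and keep it pressed there for a good second, then draw it up out of the stand and tip it about 45 degrees over, so that its folded lever lies along the upper side of the leaning body. Finish while still holding it like that in the gripper, motionless and with every part of it at least 10 cm above the tray, ready for me to unfold the lever: do not put it down or let go. Leave everything else on the sideboard as it stands.

Things in the scene. Friction and masses are not known exactly. Their poses are not given: they have to be found in the camera images.
- grinder: Hand grinder, loose, 0.4-0.55 kg: dark steel cylinder 48 mm in diameter, 150 mm tall, plus cap and lever strip on top to 163 mm. Stands upright in the stand. Origin: centre of underside; z up its axis; x towards the folded lever, which at the start points away from the robot (world +x, up to 45 deg either way). The bare flanks at +y and -y are free to grip, best 110-140 mm above the origin.
- grinder_lever (a point): Point on the folded lever: 36 mm out along the grinder's x, 90 mm above its origin. The lever is a 12 mm wide steel strip from the cap out to +x, then down beside the body at x = 31 to 36 mm (height 163 to 83 mm); this point is the inner end of its wooden knob (24 mm diameter, lying along x, out to x = 60 mm).
- stand: Fixed round socket of dark wood on the tray, 55 mm tall, 84 mm across the foot, 72 mm across the rim, hole about 54 mm wide. The hole's floor, 12 mm above the underside, is the stop. The puffer sticks up 14 mm from it, so the grinder's foot rests 26 mm above the stand's underside, 29 mm deep in the socket. Origin: centre of the underside; z up.
- puffer (a joint): Sprung rubber plunger (30 mm diameter) in the stand's floor, under the grinder: 0 is fully up, grows in m as it is pressed straight down. It carries the grinder's weight at 0; it pushes up with 8 N at 0 and 15 N at 0.014, of which the grinder's weight balances about 5 N. At 0.014 the grinder's foot meets the rigid stop. It springs back.
- tray: Fixed acacia tray 330 x 660 mm, board 16 mm thick with a rim 28 mm high, carrying stand, mug, carafe, dripper and cabinet. Origin: centre of the underside; the board's upper face is at z = 16 mm, y runs along its length.
- mug: Clay mug, 82 mm across, 88 mm tall, handle at its +y; loose on the tray, not to be disturbed. Origin: centre of the underside.
- carafe: Frosted glass carafe, 100 mm across, 115 mm tall, handle at its +y; loose on the tray, not to be disturbed. Origin: centre of the underside.
- dripper: Stainless cone dripper, 108 mm across the rim, 75 mm tall; loose on the tray, not to be disturbed. Origin: centre of the underside.
- cab: Small fixed wooden cabinet on the tray's right (-y) end, 150 x 130 x 160 mm tall, slatted door towards the robot. Origin: centre of the underside.
- cab_door0 (a joint): Slatted swing door of the cabinet: 0 is closed, grows in rad as it opens towards the robot; it is to stay closed.
- tin: Tin, 80 mm across, 130 mm tall, loose on the sideboard to the left, not to be disturbed. Origin: centre of the underside.
- scoop: Copper and wood spoon, 160 mm long, lying on the sideboard to the right, not to be disturbed. Origin: near its middle, underside.
Things that resemble listed ones, but are neither listed nor needed, are in the scene too. Of the things like the grinder, leave any that is green, pink or red; of the rest the smaller one is meant.

How it is judged:
By the outcome, as a careful person would: the job done as asked, in the order asked, and still so for the second after the job is handed in, while the arm keeps its last pose, push and grip.
It also fails if it takes over 32 s, if anything falls off the work surface, if the arm or the gripper's body presses on something with over 40 N, if the wrist force passes 120 N, or if a joint passes its speed limit or range.

## Robot

A 6-joint arm with a two-finger parallel gripper is mounted at the origin on the work surface. World frame = base frame: x ahead of the robot, y to its left, z up, the work surface at z = 0. Lengths are in m, angles in rad, forces in N, time in s.
With the tool pointing down it reaches from about 0.275 to 0.825 m from the base axis. Payload 4.9 kg.
Tool frame: the origin (TCP) lies midway between the tips of the shut fingers; the grasp point (between the pads) lies 19 mm behind it (grip_point_offset is the distance from the TCP to the grasp point, in m); z points along the fingers, y is the line along which they close (so a half turn about z gives the same grasp; the last joint's range is limited). The gripper opens to 85 mm and grips with 20 to 120 N. Pads are 22 mm wide; open, the fingers measure 114 mm over their backs; the gripper's body (76 mm by 85 mm) begins 54 mm behind the grasp point. The pads swing forward as they close: fully open they stand 13 mm farther back than shut.
Start: joints at [-1.393, 0.326, -0.193, 1.052, 0, 1.437], TCP at [0.169, -0.523, 0.231] pointing down, gripper open.
Joint ranges: [-2.65, 2.65], [-0.97, 1.79], [-1.3, 1.35], [-1.93, 2.1], [-1.47, 1.37], [-3.14, 3.14]. Speed limits (rad/s): [2.57, 2.57, 3.14, 3.14, 3.14, 3.14].

## Interface

Orientations are given as a rotation vector (axis times angle).
In Python, from cell import * gives the robot as it stands. Calls block until the motion is done:
- movep(position, orientation): joint-space move of the TCP to a pose.
- move_l(position, velocity=0.15, rot=None, until_force=None): straight line of the TCP; rot=None keeps the orientation; velocity is the mean speed in m/s. With until_force (N) it stops when the force on the tool has changed by that much, and returns True; else False.
- set_joints(angles): joint-space move.
- let_go() and grab(newtons=None): open the fingers fully, or close them until they stop; newtons is the grip in N (None keeps the last).
- sleep(seconds).
- ik(position, orientation): joint angles nearest the present ones, or None.
- get_state(): the state.
- grab_frame(name): name is "side" or "top" or "wrist"; returns a dict with "img" (480x640x3 uint8, red, green, blue), "fx", "fy", "cx", "cy" (pixels), "k1" (the pictures are not rectified: a ray, as slopes to the right and down, at radius r is drawn at 1 + k1 r^2 times it, then the intrinsics apply), "cam_to_world" (4x4, takes a point from camera to world coordinates); the wrist camera has in their place "T_tool_cam" (4x4, takes a point from camera to tool coordinates, whose origin is the TCP and whose axes are the flange's). Camera axes: x right, y down, z forward; pixel columns grow to the right and rows downward; lengths in m; the calibration is good to about 2 mm. A picture is of the moment at which its call begins: read the wrist's pose just before it. There is no depth.
A pose or a line that the arm cannot do raises MotionError and nothing moves.
- sign_off(): hands the job in; it is judged then, once.
Trained networks look in the newest picture that a camera, given by its name, has taken for a name from the list of things; names that differ only in an ending like _2 or _b are one class to them, and where a whole thing is asked for, a point or a joint stands for the part that bears it (a point fixed in the world has none). Each returns a list of dicts, best first, with "score" (0 to 1); they miss things now and then, are a little off and sometimes report something else, mostly with a low value. They report only what shows in the picture. A call takes as long as a camera call. They do not tell look-alikes from the thing itself.
- spot_in(camera, name): "centre" ([column, row] in pixels, amid what is visible of it).
- silhouettes(camera, name): "mask" (480x640 bool, what is visible of it) and "centre" ([column, row] in pixels, amid what is visible of it).
- tip_of(camera, name): "centre" ([column, row] in pixels: a listed point, or the origin of a listed thing).
The state is a dict: "clock": time; "q": joint angles; "joint_velocities": joint speeds; "tau": joint torques, N m; "position": TCP position; "eef_rot": TCP orientation; "contact_force": force on the tool from outside, world axes, zero at the start; "wrist_torque": the same for the moment, N m; "finger_gap": opening from 0.0 (shut) to 1.0 (fully open); "grasp_force": force on a finger pad.
Only numpy, scipy, OpenCV 4.12 (cv2) and the standard library are available. Lean on these libraries where they do the work, as an engineer would, in place of code of your own. Each camera call takes 0.05 s, during which the arm holds its last target. There are 200 camera calls.

## Working session

There is one attempt and no reset: what is moved stays moved. The work goes in short steps, each a Python script; the robot and the scene stay as the last script left them, time stands still between calls to the robot, and variables do not carry over. Pictures are saved under pics/ and viewed, at most 10 in all, crops included, and the job is handed in when it is done.

```bash
mkdir -p pics; ls; python3 - <<'E'
from cell import *
import cv2
s=get_state();print(s)
for c in ["side","top"]:
    f=grab_frame(c);cv2.imwrite(f"pics/{c}0.png",f["img"][:,:,::-1])
    print(c,{k:v for k,v in f.items() if k!="img"})
    for n in ["grinder","stand","grinder_lever"]:
        print(n,[(d["centre"],round(d["score"],2)) for d in tip_of(c,n)],[(d["centre"],round(d["score"],2)) for d in spot_in(c,n)])
E
```

```text
pics
{'clock': 0.0, 'q': array([-1.39319031e+00,  3.26939235e-01, -1.93592639e-01,  1.05198677e+00,
       -2.63400294e-05,  1.43659045e+00]), 'joint_velocities': array([ 0.00087146,  0.00131683, -0.00087596, -0.00083874, -0.00066578,
        0.00066698]), 'tau': array([-2.61272298e-04, -4.43393326e+01,  2.62444264e+01,  1.54166005e-02,
       -2.39275478e-04, -1.71809864e-05]), 'position': array([ 0.16862746, -0.52290084,  0.23050103]), 'eef_rot': array([-3.10178864e+00, -4.87543925e-01,  1.00013319e-04]), 'contact_force': array([0.13227394, 0.34008071, 0.15451297]), 'wrist_torque': array([ 0.00365735, -0.01306996, -0.04672307]), 'grasp_force': 0.0, 'finger_gap': 0.9989377228523023}
side {'fx': 608.2840682711022, 'fy': 608.2840682711022, 'cx': 319.8386680337216, 'cy': 248.76778164382935, 'k1': -0.009368052395745941, 'cam_to_world': array([[ 0.963633  , -0.15742729,  0.21593538,  0.22714437],
       [-0.2671833 , -0.5526141 ,  0.78944965, -1.31626823],
       [-0.00495198, -0.81843406, -0.57457912,  1.03063048],
       [ 0.        ,  0.        ,  0.        ,  1.        ]])}
grinder [
[... 903 characters left out ...]
 [ 1.19570213e-02, -7.28417754e-02, -9.97271831e-01,
         1.68653306e+00],
       [ 0.00000000e+00,  0.00000000e+00,  0.00000000e+00,
         1.00000000e+00]])}
grinder [([283.8, 168.3], 0.82), ([257.5, 326.9], 0.73), ([354.1, 327.8], 0.56), ([187.5, 269.2], 0.55)] [([279.3, 162.7], 0.82), ([293.1, 256.0], 0.8), ([175.9, 267.8], 0.78), ([255.4, 327.5], 0.72), ([355.8, 330.2], 0.55)]
stand [([295.9, 256.0], 0.7)] [([299.1, 263.2], 0.59)]
grinder_lever [([265.8, 322.6], 0.87), ([281.7, 177.0], 0.85), ([297.7, 247.4], 0.8), ([353.4, 339.6], 0.69), ([190.8, 267.4], 0.61)] [([279.9, 164.6], 0.94), ([176.3, 267.7], 0.83), ([292.8, 253.2], 0.71), ([256.8, 327.0], 0.69), ([356.0, 331.6], 0.63)]
```

View pics/side0.png

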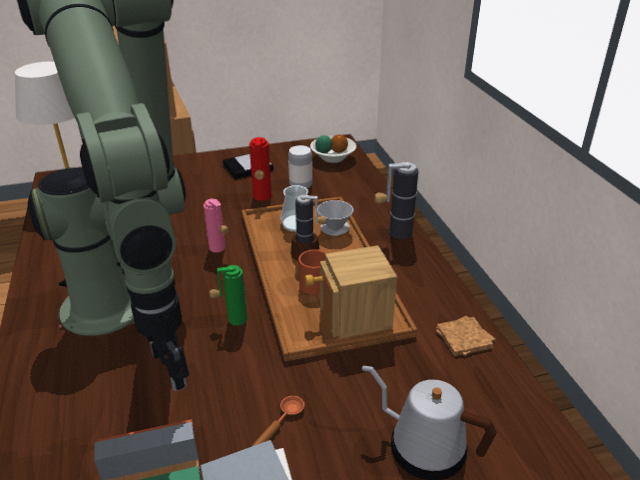

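View pics/top0.png

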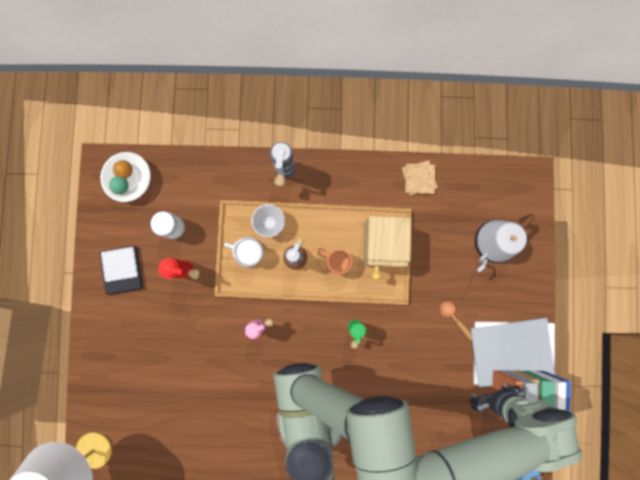

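The look-alikes, in the side view, are:
- Dark grinder in the stand at (304,222); top view (294,255).
- Large dark one behind the tray at (402,200).
- Green one at (232,297).
- Pink one at (214,226).
- Red one at (260,168).

By the description it is the dark, smaller one in the stand. I'll triangulate it and check the choice in a crop.

```bash
cat > h.py <<'E'
from cell import *
import numpy as np, cv2
from scipy.spatial.transform import Rotation as R
def ray(f,uv,T=None):
    T=f["cam_to_world"] if T is None else T
    K=np.array([[f["fx"],0,f["cx"]],[0,f["fy"],f["cy"]],[0,0,1]])
    p=cv2.undistortPoints(np.array([[uv]],float),K,np.array([f["k1"],0,0,0]))[0,0]
    d=T[:3,:3]@np.array([p[0],p[1],1]); return T[:3,3],d/np.linalg.norm(d)
def tri(rays):
    A=sum(np.eye(3)-np.outer(d,d) for o,d in rays); b=sum((np.eye(3)-np.outer(d,d))@o for o,d in rays)
    x=np.linalg.solve(A,b); return x,[np.linalg.norm(np.cross(x-o,d)) for o,d in rays]
def atz(r,z): o,d=r; return o+d*(z-o[2])/d[2]
def wristT():
    s=get_state();T=np.eye(4);T[:3,:3]=R.from_rotvec(s["eef_rot"]).as_matrix();T[:3,3]=s["position"]
    return T
E
python3 - <<'E'
from h import *
fs,ft=grab_frame("side"),grab_frame("top")
im=cv2.resize(fs["img"][150:310,200:440,::-1],None,fx=3,fy=3,interpolation=cv2.INTER_CUBIC);cv2.imwrite("pics/crop.png",im)
print("lever",tri([ray(fs,(315.8,219.9)),ray(ft,(297.7,247.4))]))
print("stand",tri([ray(fs,(303.9,255.9)),ray(ft,(295.9,256.0))]))
print("side origin at .042",atz(ray(fs,(303.5,245.0)),.042),"stand top at .016",atz(ray(ft,(295.9,256)),.016))
for n in ["mug","carafe","dripper","cab"]:
    a=tip_of("side",n);b=tip_of("top",n)
    for z,f,l in((0.016,fs,a),(0.016,ft,b)):
        if l: print(n,np.round(atz(ray(f,l[0]["centre"]),z),3),l[0]["score"])
E
```

```text
lever (array([0.58818782, 0.05362937, 0.13313796]), [np.float64(0.002539953923109726), np.float64(0.002539953923109957)])
stand (array([0.56026526, 0.06451605, 0.00941653]), [np.float64(0.00296846890027993), np.float64(0.002968468900279715)])
side origin at .042 [0.55883171 0.07288812 0.042     ] stand top at .016 [0.56289849 0.06364119 0.016     ]
mug [ 0.554 -0.071  0.016] 0.76
mug [ 0.544 -0.078  0.016] 0.62
carafe [0.563 0.23  0.016] 0.72
carafe [0.571 0.221 0.016] 0.73
dripper [0.675 0.171 0.016] 0.73
dripper [0.686 0.15  0.016] 0.94
cab [ 0.613 -0.219  0.016] 0.79
cab [ 0.612 -0.233  0.016] 0.74
```

View pics/crop.png

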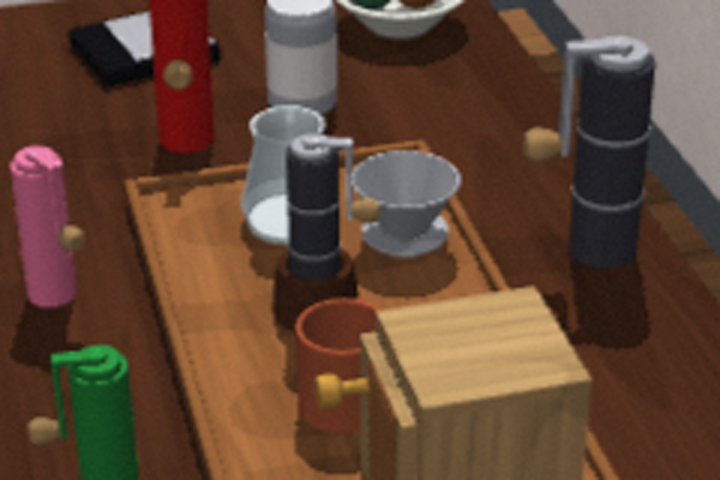

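The crop confirms it: the dark grinder stands in the stand, with its cap at crop (313,145) and its knob at (365,209). The triangulated lever height of 0.133 m matches the expected 0.132 m. Next I'll look from above with the wrist camera.

```bash
cat >> h.py <<'E'
def down(yaw,flip=False):
    # tool x along grinder x (or -x), z down
    return (R.from_euler("z",yaw)*R.from_euler("x",np.pi)*R.from_euler("z",np.pi*flip))
E
python3 - <<'E'
from h import *
s=get_state();p=s["position"]
move_l([p[0],p[1],.42],velocity=.3)
for fl in (0,1):
    for yaw in (-25,):
        print(fl,ik([.55,.066,.42],down(np.radians(yaw),fl).as_rotvec()))
c=[(ik([.55,.066,.42],down(np.radians(-25),fl).as_rotvec()),fl) for fl in (0,1)]
c=[x for x in c if x[0] is not None]; q,fl=min(c,key=lambda x:abs(x[0][5]))
set_joints(q);print("flip",fl)
T=wristT();f=grab_frame("wrist");cv2.imwrite("pics/w1.png",f["img"][:,:,::-1])
print(f["T_tool_cam"],get_state()["clock"],get_state()["position"])
T=T@f["T_tool_cam"]
for n,z in (("grinder",.042),("grinder_lever",.132),("stand",.016)):
    for d in tip_of("wrist",n)[:3]: print(n,d["centre"],round(d["score"],2),np.round(atz(ray(f,d["centre"],T),z),4))
E
```

```text
0 [-1.38300988e-02  2.90936895e-01  2.32439921e-01  1.51229935e+00
 -4.44089210e-16 -2.71909044e+00]
1 [-0.0138301   0.29093689  0.23243992  1.51229935  0.          0.42250221]
flip 1
[[ 4.71966029e-04 -9.54998093e-01 -2.96611562e-01  7.70622413e-02]
 [ 9.99999760e-01  6.01016091e-04 -3.43895244e-04 -5.45524772e-04]
 [ 5.06687624e-04 -2.96611329e-01  9.54998148e-01 -1.42752946e-01]
 [ 0.00000000e+00  0.00000000e+00  0.00000000e+00  1.00000000e+00]] 4.5167 [0.55011398 0.06514543 0.4199765 ]
grinder [409.1, 320.4] 0.77 [0.8449 0.1113 0.042 ]
grinder [315.5, 184.4] 0.71 [0.5556 0.063  0.042 ]
grinder [140.1, 109.6] 0.71 [ 0.3454 -0.124   0.042 ]
grinder_lever [424.5, 339.4] 0.75 [0.8225 0.1187 0.132 ]
grinder_lever [323.2, 222.8] 0.71 [0.5933 0.0566 0.132 ]
grinder_lever [554.8, 31.1] 0.68 [0.4975 0.3952 0.132 ]
stand [317.0, 184.3] 0.61 [0.5603 0.0636 0.016 ]
```

View pics/w1.png

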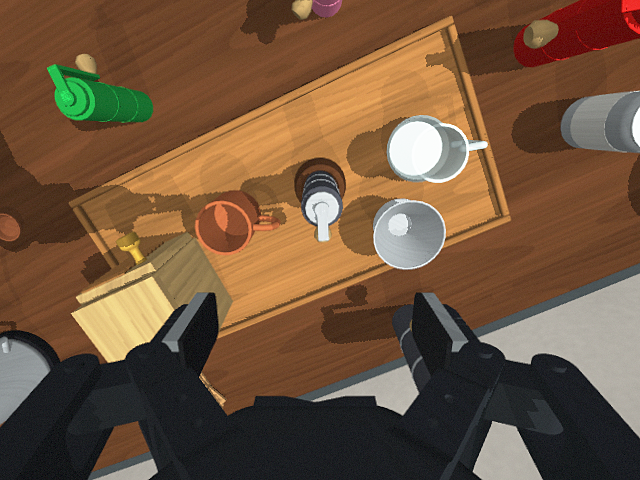

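The wrist view shows the grinder cap at (321,207) and the lever strip running down to (322,238), with free flanks left and right. Carafe, mug and dripper are well clear. I'll measure the yaw from the strip.

```bash
python3 - <<'E'
from h import *
T=wristT();f=grab_frame("wrist");T=T@f["T_tool_cam"]
g=f["img"][180:255,285:360,::-1];cv2.imwrite("pics/w2.png",cv2.resize(g,None,fx=8,fy=8,interpolation=cv2.INTER_CUBIC))
a=atz(ray(f,(321,207),T),.2);b=atz(ray(f,(322.3,238),T),.203);print(a,b,np.degrees(np.arctan2(*(b-a)[1::-1])))
for i in range(3):
  grab_frame("wrist")
  r={}
  for n,z in (("grinder",.042),("grinder_lever",.132),("stand",.016)):
    for d in tip_of("wrist",n):
        if abs(d["centre"][0]-320)<25: print(n,d["centre"],np.round(atz(ray(f,d["centre"],T),z),4)[:2])
E
```

```text
[0.55791638 0.06861497 0.2       ] [0.59036424 0.05523103 0.203     ] -22.414938853653613
grinder [318.4, 184.3] [0.5573 0.0675]
grinder_lever [324.0, 223.3] [0.5944 0.0575]
stand [317.8, 181.9] [0.5572 0.0667]
grinder_lever [324.0, 222.1] [0.5929 0.0582]
stand [319.4, 181.4] [0.5576 0.0694]
grinder [318.9, 184.8] [0.5584 0.0678]
grinder_lever [321.7, 222.0] [0.5914 0.0555]
stand [321.1, 183.0] [0.5611 0.0708]
```

View pics/w2.png

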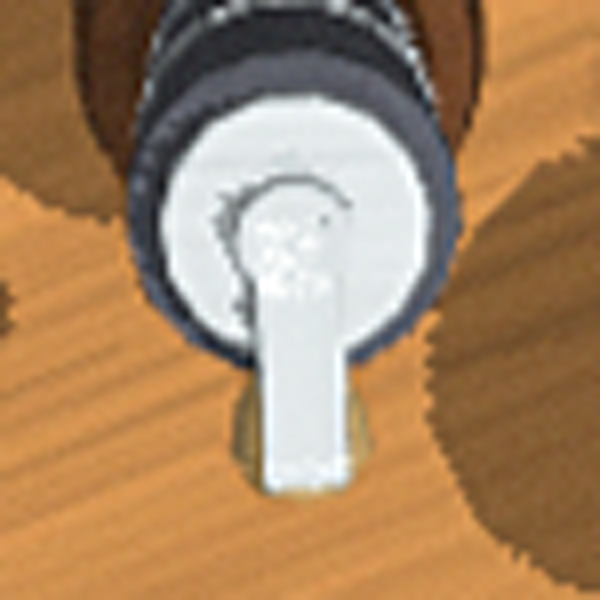

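```bash
python3 - <<'E'
from h import *
yaw=np.radians(-22.4); rot=down(yaw,1).as_rotvec(); c=np.array([.558,.068])
movep([*c,.26],rot)
print(move_l([*c,.148],velocity=.12,until_force=8),get_state()["position"])
grab(100); sleep(.2)
s=get_state();print(s["clock"],s["position"],s["contact_force"],s["wrist_torque"],s["finger_gap"],s["grasp_force"])
f=grab_frame("wrist");cv2.imwrite("pics/w3.png",f["img"][:,:,::-1])
E
```

```text
False [0.55877249 0.06799614 0.14893838]
7.725 [0.55846653 0.06820282 0.14840047] [-0.57699327  1.40430703  3.24449773] [ 0.32821959 -0.15729123  0.00784242] 0.5418495196776955 101.48077368736267
```

View pics/w3.png

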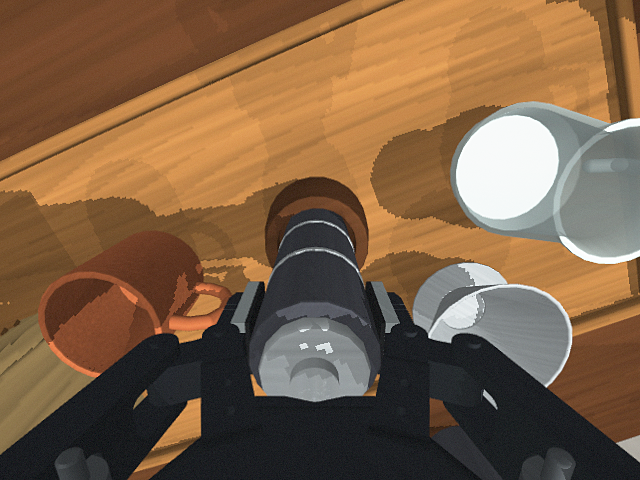

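The wrist view shows the pads on both flanks at (248,305) and (385,305), with the body upright in the stand. The gap of about 46 mm fits the 48 mm body. Now I'll press.

```bash
python3 - <<'E'
from h import *
p0=get_state()["position"]
print(move_l([p0[0],p0[1],p0[2]-.024],velocity=.02,until_force=26))
for i in range(4):
    s=get_state();print(s["clock"],(s["position"]-p0).round(4),s["contact_force"].round(1),s["wrist_torque"].round(2),round(s["finger_gap"],3)); sleep(.45)
E
```

```text
True
8.5417 [ 0.0005 -0.     -0.0129] [-3.  -0.1 10. ] [-0.03  0.79  0.  ] 0.548
8.9917 [ 0.0005 -0.     -0.0127] [-2.1  0.2 10.1] [-0.07  0.78  0.04] 0.54
9.4417 [ 0.0005 -0.     -0.0127] [-3.4  0.2 10.8] [-0.02  0.78 -0.02] 0.543
9.8917 [ 0.0005 -0.     -0.0126] [-3.   0.5  9.6] [ 0.01  0.8  -0.02] 0.544
```

A force peak came at about −13 mm, but the arm then settled at only 10 N, so it may not be firmly on the stop. I'll push further and hold.

```bash
python3 - <<'E'
from h import *
p0=get_state()["position"]
for dz in (.002,.004,.006):
    hit=move_l([p0[0],p0[1],p0[2]-dz],velocity=.01); s=get_state()
    print(hit,s["clock"],(s["position"]-p0).round(4),s["contact_force"].round(1))
    if s["contact_force"][2]>24: break
for i in range(4):
    sleep(.4); s=get_state();print(s["clock"],(s["position"]-p0).round(4),s["contact_force"].round(1),s["wrist_torque"].round(2),round(s["finger_gap"],3))
E
```

```text
False 10.6833 [-0.0001 -0.0002 -0.0007] [-3.   0.5 15.3]
False 11.0333 [ 0.0003 -0.0002 -0.0008] [-6.4  2.  27.6]
11.4333 [ 0.0003 -0.0002 -0.0008] [-6.6  1.1 28. ] [-0.04  1.93 -0.08] 0.544
11.8333 [ 0.0003 -0.0002 -0.0008] [-7.4  1.9 28.1] [-0.01  1.96 -0.05] 0.546
12.2333 [ 0.0003 -0.0002 -0.0008] [-6.3  1.2 28.3] [-0.    1.95 -0.12] 0.541
12.6333 [ 0.0003 -0.0003 -0.0007] [-6.1  1.9 27. ] [-0.06  1.93 -0.03] 0.543
```

The grinder is rigidly seated: about 14 mm of travel, 28 N and no further motion, held for 1.6 s. Next I'll draw it up and tip it.

```bash
python3 - <<'E'
from h import *
yaw=np.radians(-22.4); p=get_state()["position"]
move_l([p[0],p[1],.25],velocity=.08)
move_l([p[0],p[1],.40],velocity=.2)
s=get_state();print(s["clock"],s["position"],s["contact_force"].round(1),s["wrist_torque"].round(2),s["finger_gap"])
Rg=R.from_euler("z",yaw)*R.from_euler("y",-np.pi/4)
rot=Rg*R.from_euler("x",np.pi)*R.from_euler("z",np.pi)
for x in (.56,.52,.48,.44):
    for z in (.40,.44,.36): print(x,z,ik([x,.07,z],rot.as_rotvec()))
f=grab_frame("wrist");cv2.imwrite("pics/w4.png",f["img"][:,:,::-1])
E
```

```text
15.1583 [0.55889113 0.06793871 0.39870994] [-0.3  0.  -4.4] [-0.01  0.06  0.03] 0.5414878267206521
0.56 0.4 [ 0.20872696 -0.15741606 -0.59328681  0.44481867 -0.41050908  0.45030104]
0.56 0.44 [ 0.20872696 -0.17486729 -0.50576533  0.54979138 -0.41050908  0.45030104]
0.56 0.36 [ 0.20872696 -0.1303036  -0.67557676  0.33541626 -0.41050908  0.45030104]
0.52 0.4 [ 0.23261722 -0.23410298 -0.64882138  0.47418411 -0.42564286  0.47052907]
0.52 0.44 [ 0.23261722 -0.25015573 -0.55910967  0.57994858 -0.42564286  0.47052907]
0.52 0.36 [ 0.23261722 -0.20788635 -0.73378205  0.36300682 -0.42564286  0.47052907]
0.48 0.4 [ 0.26235094 -0.31141021 -0.69693322  0.51415288 -0.44425945  0.49609452]
0.48 0.44 [ 0.26235094 -0.32531125 -0.60496484  0.62002229 -0.44425945  0.49609452]
0.48 0.36 [ 0.26235094 -0.28694164 -0.78465314  0.40196438 -0.44425945  0.49609452]
0.44 0.4 [ 0.30019158 -0.38838383 -0.73703725  0.56564004 -0.46757631  0.52928994]
0.44 0.44 [ 0.30019158 -0.3993476  -0.64286385  0.67077722 -0.46757631  0.52928994]
0.44 0.36 [ 0.30019158 -0.36661796 -0.82746933  0.4534421  -0.46757631  0.52928994]
```

View pics/w4.png

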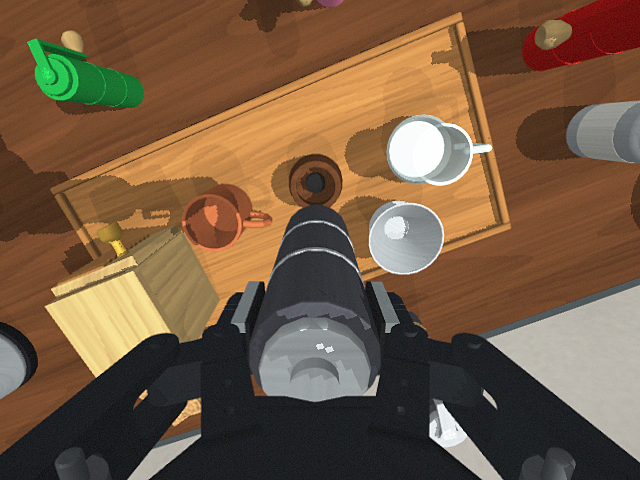

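The grinder is out of the stand at (316,182), unchanged in the grip, with neighbours undisturbed. Now I'll tip it.

```bash
python3 - <<'E'
from h import *
Rg=R.from_euler("z",np.radians(-22.4))*R.from_euler("y",-np.pi/4)
rot=Rg*R.from_euler("x",np.pi)*R.from_euler("z",np.pi)
move_l([.54,.07,.42],velocity=.03,rot=rot.as_rotvec())
sleep(.8)
s=get_state();print(s["clock"],s["position"],s["contact_force"].round(1),s["wrist_torque"].round(2),s["finger_gap"],abs(s["joint_velocities"]).max())
f=grab_frame("side");cv2.imwrite("pics/s5.png",cv2.resize(f["img"][60:360,140:480,::-1],None,fx=2,fy=2))
E
```

```text
17.0917 [0.53996238 0.0700279  0.41999291] [-0.6  0.3 -4.6] [0.55 1.33 0.05] 0.5410338700897909 0.0012116843070604513
```

View pics/s5.png

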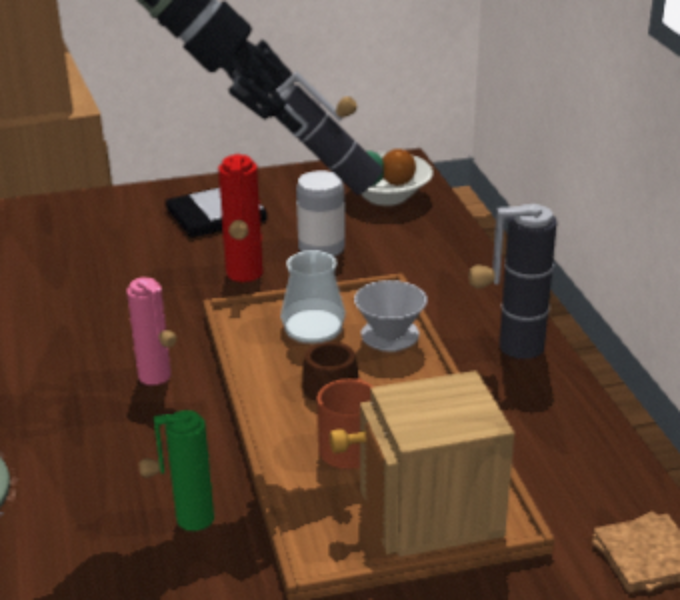

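The side view shows the grinder leaning at about 45° in the gripper (body at (325,130)), with the lever and knob (346,106) on its upper side. The stand (330,370) is empty and everything else stands as before. Its lowest point is at about 0.33 m, well over 10 cm above the tray.

```bash
python3 - <<'E'
from h import *
s=get_state();print(s["clock"],s["position"],s["finger_gap"],s["grasp_force"],abs(s["joint_velocities"]).max())
print(sign_off())
E
```

```text
17.1417 [0.53997676 0.07003212 0.42000226] 0.5442939055063619 102.91201829910278 0.000879973643226105
the job is handed in; nothing more can be done
None
```

The job is handed in: I pressed the grinder onto its stop for about 1.6 s, drew it out, and it is now held still at about 45° with the lever on its upper side, roughly 30 cm above the tray.

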